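# Open the top half of the puzzle box's stable door

### The arm

A 6-joint arm with a two-finger parallel gripper is mounted at the origin on the work surface. World frame = base frame: x ahead of the robot, y to its left, z up, the work surface at z = 0. Lengths are in m, angles in rad, forces in N, time in s.
With the tool pointing down it reaches from about 0.4 to 0.825 m from the base axis. Payload 7 kg.
Tool frame: the origin (TCP) lies on the centre line of the jaws, within the pads' length; the fingertips stand tip_reach ahead of it and the grasp point (between the pads) is the TCP (tip_reach is the distance from the TCP to the fingertips, in m); z points along the fingers, y is the line along which they close (so a half turn about z gives the same grasp; the last joint's range is limited). The gripper opens to 88 mm and grips with 3 to 60 N. Pads are 19 mm wide; open, the fingers measure 130 mm over their backs; the gripper's body (78 mm by 193 mm) begins 47 mm behind the grasp point.
Start: joints at [1.519, 0.359, 0.012, 0, -1.224, -0.288], TCP at [0.225, 0.636, 0.246] pointing down, gripper open.
Joint ranges: [-3.07, 3.07], [-1.43, 2.12], [-1.02, 1.25], [-3.03, 1.67], [-3.05, -0], [-3.03, 3.03]. Speed limits (rad/s): [2.39, 2.39, 3.01, 3.14, 3.14, 3.14].

### API

Orientations are given as [roll, pitch, yaw] about the fixed x, y, z axes, in that order (R = Rz(yaw) Ry(pitch) Rx(roll)).
In Python, from station import get_state, grab_frame, calibration, job_done, find_in, mark_of, tip_reach gives the robot as it stands.
- The arm moves only by the shell command python3 -m handwheel 'ROWS' [OPENING] [FORCE]. ROWS is JSON, a list of rows, each an object with "delta_pos": the shift along the world's x, y, z in units of 30 mm (1.0 is 30 mm), a list of three; "dr": the turn, a rotation vector about the world's x, y, z in degrees, a list of three. In form: [{"delta_pos": [tx, ty, tz], "dr": [rx, ry, rz]}, ...]. A call has 1 to 10 rows; each row shifts and turns the commanded pose from where the row before left it; what a row does not reach is not made up. A row lasts 1/10 s, in which the tool goes at most 50 mm and 8.59 degrees, less where a joint would pass 70% of its speed; a pose out of reach is approached as far as the arm can. A call is refused whole if a number of a shift passes 1 or a number of a turn 8.59, either way. A call with a gripper value outside its range is refused whole. OPENING is the closure, from -1 (fully open) to 1 (shut), set as the call begins (- or left out, the last holds). The fingers move at their own pace and stop on an object; FORCE is the grip in N (left out, the last holds). Time passes only in rows, so rows that do not move let the fingers close. It gives the time, the measured TCP pose, the force, the opening and the grip force at its end, in the units of the state.
- get_state(): the state, without advancing time (a new reading comes with each control period).
- grab_frame(name): name is "scene" or "top" or "wrist"; returns the picture (384x512x3 uint8, red, green, blue); there is no depth.
- calibration(name): a dict with "fx", "fy", "cx", "cy" (pixels), "extrinsics" (4x4, takes a point from world to camera coordinates). Camera axes: x right, y down, z forward; pixel columns grow to the right and rows downward; lengths in m; the calibration is good to about 2 mm. A picture is of the moment at which its call begins: read the wrist's pose just before it. calibration takes no time and is no camera call; for the wrist camera it gives the pose at the moment of the call.
- job_done(): hands the job in; it is judged then, once.
Trained networks look in the newest picture that a camera, given by its name, has taken for a name from the list of things; names that differ only in an ending like _2 or _b are one class to them, and where a whole thing is asked for, a point or a joint stands for the part that bears it (a point fixed in the world has none). Each returns a list of dicts, best first, with "conf" (0 to 1); they miss things now and then, are a little off and sometimes report something else, mostly with a low value. They report only what shows in the picture. A call takes as long as a camera call.
- find_in(camera, query): "location" ([column, row] in pixels, amid what is visible of it).
- mark_of(camera, query): "location" ([column, row] in pixels: a listed point, or the origin of a listed thing).
The state is a dict: "t": time; "q": joint angles; "qd": joint speeds; "joint_efforts": joint torques, N m; "eef_pos": TCP position; "ee_rot": TCP orientation; "force": force on the tool from outside, world axes, zero at the start; "moment": the same for the moment, N m; "width": finger opening in m; "gripper_force": force on a finger pad.
Only numpy, scipy, OpenCV 4.12 (cv2) and the standard library are available. Lean on these libraries where they do the work, as an engineer would, in place of code of your own. Each camera call takes 0.05 s, during which the arm holds its last target. There are 200 camera calls.

### The job

Two blue puzzle boxes stand on the ledge with their doors turned away from the robot, towards the child's side; one has a single door, the other a door split across the middle like a stable door. On the split one, swing the top half wide open, to a right angle or somewhat more, and leave it standing open so that the child can post the ring over the bottom half. The bottom half must stay shut and bolted all the while.

Things in the scene. Friction and masses are not known exactly. Their poses are not given: they have to be found in the camera images.
- top_grip (a point): Grip point on the upright steel bar handle of the split door's top half: 12 mm thick, z 122 to 196 mm (this point 168), its axis 40 mm off the door's face, on one level stay at its foot (z 128); pinch it from above. Axes turn with the leaf: z up, x square into the door, y along its width to the hinge, an upright line 50 mm along +x and 120 mm along +y from here. The other box has one whole door.
- top_half (a joint): Opening angle of the top half (146 wide, z 107 to 191 mm, 10 thick, 150 g; box 200 high) in rad: 0 shut, 1.57 square to the front, stop at 1.95; starts up to 0.2 ajar. Door faces away from the robot, hinge at the right end as the robot sees it: opening swings the bar away, then right, clockwise from above. Turns easily (0.3 N at the bar), stays where left.
- bottom_half (a joint): Opening angle of the bottom half in rad, hinged on the same side; 0 shut, as it starts. It fills the front from z 9 to 98 mm, has a shorter bar (z 50 to 90 mm) right below the top one, and is held by the bolt.
- bolt (a joint): Travel in m of the small steel barrel bolt low on the bottom half (z 30 mm, at the end away from the hinge): 0 is shot home in its keeper on the box's frame, as it starts; it draws back up to 0.040 towards the hinge.

How it is judged:
By the outcome, as a careful person would: the job done as asked, in the order asked, and still so for the second after the job is handed in, with the robot touching nothing.
It also fails if it takes over 35 s, if anything falls off the work surface, if the arm or the gripper's body presses on something with over 40 N, if the wrist force passes 120 N, or if a joint passes its speed limit or range.

## Working session

There is one attempt and no reset: what is moved stays moved. The work goes in short steps, Python scripts to look and compute and a shell command to move; the robot and the scene stay as the last step left them, time stands still between calls to the robot, and variables do not carry over. Pictures are saved under pics/ and viewed, at most 10 in all, crops included, and the job is handed in when it is done.

```bash
mkdir -p pics
python3 - <<'E'
from station import *
import cv2,numpy as np
print(get_state(), tip_reach if not callable(tip_reach) else tip_reach())
for c in ["scene","top"]:
    im=grab_frame(c); cv2.imwrite(f"pics/{c}0.png",cv2.cvtColor(im,cv2.COLOR_RGB2BGR))
    k=calibration(c);print(c,{a:np.round(b,4).tolist() for a,b in k.items()})
    for q in ["top_grip","top_half","bottom_half","bolt"]:
        print(q,"find",find_in(c,q)[:3],"mark",mark_of(c,q)[:3])
a=cv2.imread("pics/scene0.png");b=cv2.imread("pics/top0.png")
cv2.imwrite("pics/both0.png",cv2.resize(np.vstack([a,b]),(400,600)))
E
```

```text
{'t': 0.0, 'q': array([ 1.51908567e+00,  3.59408454e-01,  1.10558829e-02, -3.32949716e-04,
       -1.22405263e+00, -2.88082710e-01]), 'qd': array([ 0.00022401,  0.00158759,  0.00067305, -0.0012271 , -0.00083666,
       -0.0017414 ]), 'joint_efforts': array([ 7.02877533e-04, -5.82715344e+01,  2.93062645e+01,  6.99704692e+00,
        6.97860582e-03, -1.33429407e-04]), 'eef_pos': array([0.2248603 , 0.63597774, 0.24461049]), 'ee_rot': array([ 3.13996115e+00, -1.57055653e-04, -3.39906639e-01]), 'force': array([ 0.31890792, -0.27368731,  0.62295894]), 'moment': array([ 0.01284473, -0.01931112, -0.01110445]), 'gripper_force': 0.0, 'width': 0.08767534950008402} 0.019
scene {'fx': 350.7189, 'fy': 350.7189, 'cx': 254.1723, 'cy': 188.6143, 'extrinsics': [[-0.678, 0.735, 0.0069, 0.3263], [0.6143, 0.5718, -0.5438, -0.2184], [-0.4037, -0.3645, -0.8392, 0.9549], [0.0, 0.0, 0.0, 1.0]]}
top_grip find [{'location': [323.5, 233.1], 'conf': 0.87}] mark [{'location': [321.3, 260.6], 'conf': 0.9}]Traceback (most recent call last):
  File "<stdin>", line 8, in <module>
ValueError: it knows: top_grip
```

View pics/scene0.png

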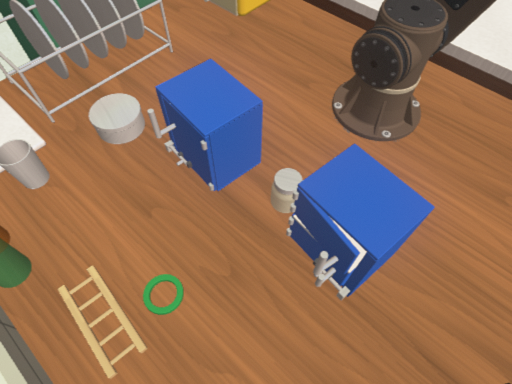

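The scene picture shows two boxes. The lower-right one, at about (360,215), has a door ajar, and its handle is at about (322,262). The other is at (210,120). I'll take the top view and a zoom.

```bash
cat > h.py <<'E'
from station import *
import cv2,numpy as np
def shot(c,n):
    k=calibration(c); im=cv2.cvtColor(grab_frame(c),cv2.COLOR_RGB2BGR); cv2.imwrite(f"pics/{n}.png",im); return k,im
def atz(k,uv,z):
    E=k["extrinsics"];R=E[:3,:3];t=E[:3,3];C=-R.T@t
    d=R.T@np.array([(uv[0]-k["cx"])/k["fx"],(uv[1]-k["cy"])/k["fy"],1]);return C+d*(z-C[2])/d[2]
def proj(k,p):
    c=k["extrinsics"]@np.append(p,1);return np.array([k["fx"]*c[0]/c[2]+k["cx"],k["fy"]*c[1]/c[2]+k["cy"]])
E
python3 - <<'E'
from h import *
P=[]
for c in ["scene","top"]:
    k,im=shot(c,c+"1")
    for m in mark_of(c,"top_grip")[:3]: print(c,m,atz(k,m["location"],.168))
    print(find_in(c,"top_grip")[:3])
a=cv2.imread("pics/scene1.png")[140:310,260:440]
a=cv2.resize(a,None,fx=3.3,fy=3.3,interpolation=cv2.INTER_CUBIC);cv2.imwrite("pics/crop1.png",a)
E
```

```text
scene {'location': [321.4, 261.4], 'conf': 0.8} [0.52198199 0.17659886 0.168     ]
[{'location': [321.3, 234.4], 'conf': 0.74}]
top {'location': [149.8, 180.4], 'conf': 0.85} [0.52654608 0.17820225 0.168     ]
[]
```

View pics/top1.png

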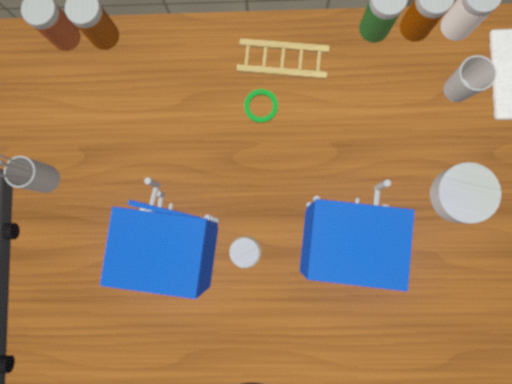

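View pics/crop1.png

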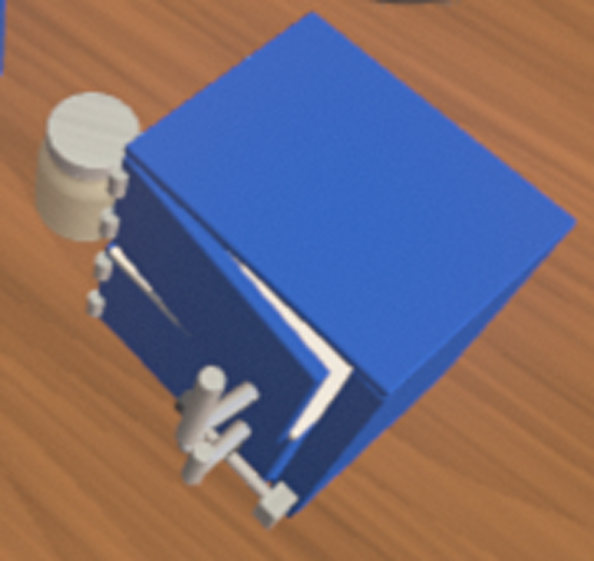

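The top view shows the split box on the left at about (160,250), with its top leaf ajar: the edge runs from (128,203) and the bar top is at (148,181). The single-door box is at (357,245). The crop shows hinges at the right end (robot's view), the two stacked bars and the bolt at lower right. Next I'll get the box geometry.

Run:
```python
from h import *
for c,pts in [("top",None),("scene",[(353,150),(428,207)])]:
    k=calibration(c);im=cv2.imread(f"pics/{c}1.png").astype(int)
    m=((im[...,0]>150)&(im[...,0]>2*im[...,2])&(im[...,0]>im[...,1]+60)).astype(np.uint8)
    if c=="top": m[:,230:]=0
    else: m[:,:285]=0
    m=cv2.morphologyEx(m,cv2.MORPH_OPEN,np.ones((5,5),np.uint8))
    cs,_=cv2.findContours(m,0,2);q=max(cs,key=cv2.contourArea)
    a=cv2.approxPolyDP(q,4,True)[:,0]
    for p in a: print(c,p,atz(k,p,.2)[:2].round(4))
```

```text
top [112 208] [0.4742 0.2364]
top [101 284] [0.3422 0.2532]
top [195 297] [0.3195 0.0889]
top [206 220] [0.4515 0.0699]
top [157 207] [0.4751 0.1563]
top [151 212] [0.4664 0.1669]
scene [352 145] [0.3232 0.0892]
scene [301 187] [0.4552 0.0786]
scene [381 264] [0.4805 0.2453]
scene [431 205] [0.341  0.2514]
```

Run:
```python
from h import *
k=calibration("scene");kt=calibration("top")
for n,u,z in [("knuckle1",(295.8,194.5),.175),("knuckle2",(293,207.5),.13),("leafcorner",(359,253.6),.191),("leaftop",(330,220),.191),("bartop",(323.5,253.5),.196)]:
    print(n,atz(k,u,z)[:2].round(4))
for n,u,z in [("knuckle",(212,219),.175),("leafcorner",(128,203),.191),("bartop",(148,181),.196)]:
    print("t",n,atz(kt,u,z)[:2].round(4))
# fit hinge + ajar: unknown a; box yaw phi
g=np.array([.5243,.1775])
for phi in (.13,.15):
  for a in np.arange(0,.21,.05):
    th=phi-0; yv=lambda t:np.array([np.sin(t),np.cos(t)]) # dir away from hinge
    t=phi+a; w=yv(t); n=np.array([w[1],-w[0]])
    h=g-.12*w-.05*n; print(phi,a,"hinge",h.round(4),"edge",(h+.146*w+.01*n).round(4))
```

```text
knuckle1 [0.4583 0.0736]
knuckle2 [0.4582 0.0731]
leafcorner [0.4839 0.2129]
leaftop [0.4674 0.1479]
bartop [0.522  0.1746]
t knuckle [0.4542 0.0626]
t leafcorner [0.4835 0.2108]
t bartop [0.5218 0.1739]
0.13 0.0 hinge [0.4592 0.065 ] edge [0.488  0.2085]
0.13 0.05 hinge [0.4536 0.0684] edge [0.4896 0.2102]
0.13 0.1 hinge [0.4483 0.0721] edge [0.4913 0.2119]
0.13 0.15000000000000002 hinge [0.4431 0.076 ] edge [0.493  0.2135]
0.13 0.2 hinge [0.4381 0.0802] edge [0.4949 0.2151]
0.15 0.0 hinge [0.4569 0.0663] edge [0.4886 0.2092]
0.15 0.05 hinge [0.4515 0.0698] edge [0.4903 0.2109]
0.15 0.1 hinge [0.4462 0.0736] edge [0.492  0.2126]
0.15 0.15000000000000002 hinge [0.4411 0.0776] edge [0.4938 0.2142]
0.15 0.2 hinge [0.4362 0.0819] edge [0.4956 0.2156]
```

```bash
python3 -m handwheel '[{"delta_pos":[0.62,-0.96,0.5],"dr":[0,0,1]},{"delta_pos":[0.62,-0.96,0.5],"dr":[0,0,1]},{"delta_pos":[0.62,-0.96,0],"dr":[0,0,1]},{"delta_pos":[0.62,-0.96,0],"dr":[0,0,1]},{"delta_pos":[0.62,-0.96,0],"dr":[0,0,1]},{"delta_pos":[0.62,-0.96,0],"dr":[0,0,1]},{"delta_pos":[0.62,-0.96,0],"dr":[0,0,1]},{"delta_pos":[0.62,-0.96,0],"dr":[0,0,1]}]' -1 20
python3 -m handwheel '[{"delta_pos":[0.62,-0.96,0],"dr":[0,0,0]},{"delta_pos":[0.62,-0.96,0],"dr":[0,0,0]},{"delta_pos":[0.62,-0.96,0],"dr":[0,0,0]},{"delta_pos":[0.62,-0.96,0],"dr":[0,0,0]},{"delta_pos":[0.62,-0.96,0],"dr":[0,0,0]},{"delta_pos":[0.62,-0.96,0],"dr":[0,0,0]},{"delta_pos":[0.62,-0.96,0],"dr":[0,0,0]},{"delta_pos":[0.62,-0.96,0],"dr":[0,0,0]},{"delta_pos":[0,0,0],"dr":[0,0,0]},{"delta_pos":[0,0,0],"dr":[0,0,0]}]'
python3 - <<'E'
from h import *
s=get_state();print(s["eef_pos"],s["ee_rot"],s["q"].round(3))
k,im=shot("wrist","w2");m=mark_of("wrist","top_grip")
for r in m[:2]:print(r,atz(k,r["location"],.168))
E
```

```text
t: 1.3
eef_pos: [0.3743, 0.4047, 0.2758]
ee_rot: [-3.141, -0.0, -0.199]
force: [1.5, 0.0, 0.2]
width: 0.0878
gripper_force: 0.0
t: 2.3
eef_pos: [0.5228, 0.1749, 0.2755]
ee_rot: [-3.142, 0.0, -0.202]
force: [0.3, 0.2, -0.1]
width: 0.0876
gripper_force: 0.0
[0.52284479 0.17486268 0.27553877] [-3.14150535e+00  7.01311975e-05 -2.02131448e-01] [ 0.678  0.136 -0.216 -0.    -1.218  0.691]
{'location': [260.6, 199.1], 'conf': 0.9} [0.51995507 0.17561866 0.168     ]
```

View pics/w2.png

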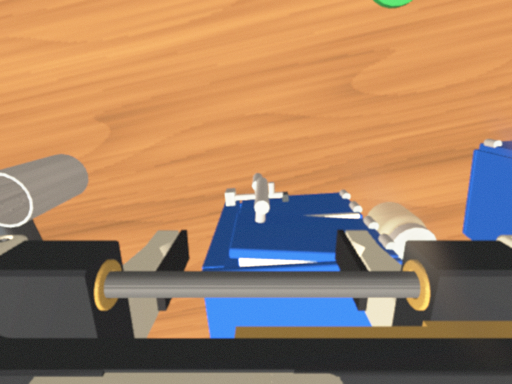

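The wrist view shows the bar from (258,177) to (262,217), centred between the fingers, with the leaf ajar and lined up with the jaw line. Now I'll descend and pinch.

```bash
python3 -m handwheel '[{"delta_pos":[-0.04,0,-0.6],"dr":[0,0,0]},{"delta_pos":[0,0,-0.6],"dr":[0,0,0]},{"delta_pos":[0,0,-0.6],"dr":[0,0,0]},{"delta_pos":[0,0,-0.6],"dr":[0,0,0]},{"delta_pos":[0,0,-0.5],"dr":[0,0,0]},{"delta_pos":[0,0,-0.5],"dr":[0,0,0]},{"delta_pos":[0,0,0],"dr":[0,0,0]}]'
python3 -m handwheel '[{"delta_pos":[0,0,0],"dr":[0,0,0]},{"delta_pos":[0,0,0],"dr":[0,0,0]},{"delta_pos":[0,0,0],"dr":[0,0,0]},{"delta_pos":[0,0,0],"dr":[0,0,0]},{"delta_pos":[0,0,0],"dr":[0,0,0]},{"delta_pos":[0,0,0],"dr":[0,0,0]},{"delta_pos":[0,0,0],"dr":[0,0,0]},{"delta_pos":[0,0,0],"dr":[0,0,0]}]' 1 15
```

```text
t: 3.1
eef_pos: [0.5198, 0.1759, 0.1718]
ee_rot: [3.139, 0.003, -0.199]
force: [0.5, 1.1, -1.0]
width: 0.0874
gripper_force: 0.0
t: 3.9
eef_pos: [0.5214, 0.1755, 0.1736]
ee_rot: [3.142, 0.0, -0.2]
force: [0.1, -0.7, 0.6]
width: 0.0291
gripper_force: 0.0
```

```bash
python3 -m handwheel '[{"delta_pos":[0,0,0],"dr":[0,0,0]},{"delta_pos":[0,0,0],"dr":[0,0,0]},{"delta_pos":[0,0,0],"dr":[0,0,0]},{"delta_pos":[0,0,0],"dr":[0,0,0]},{"delta_pos":[0,0,0],"dr":[0,0,0]}]' 1 15
python3 - <<'E'
import numpy as np
h=np.array([.453,.070]);g=np.array([.5214,.1755]);d=g-h;prev=d
print(np.hypot(*d))
for i in range(1,21):
    b=np.radians(-5*i);c=np.array([d[0]*np.cos(b)-d[1]*np.sin(b),d[0]*np.sin(b)+d[1]*np.cos(b)])
    print(5*i,(c+h).round(3),((c-prev)/.03).round(2));prev=c
E
```

```text
t: 4.4
eef_pos: [0.5213, 0.1754, 0.1735]
ee_rot: [3.141, 0.0, -0.2]
force: [-0.6, -0.2, -0.3]
width: 0.0119
gripper_force: 15.0
0.12573309031436392
5 [0.53  0.169] [ 0.3  -0.21]
10 [0.539 0.162] [ 0.28 -0.24]
15 [0.546 0.154] [ 0.26 -0.26]
20 [0.553 0.146] [ 0.23 -0.28]
25 [0.56  0.137] [ 0.21 -0.3 ]
30 [0.565 0.127] [ 0.18 -0.32]
35 [0.57  0.117] [ 0.15 -0.33]
40 [0.573 0.107] [ 0.12 -0.34]
45 [0.576 0.096] [ 0.09 -0.35]
50 [0.578 0.085] [ 0.06 -0.36]
55 [0.579 0.074] [ 0.03 -0.36]
60 [0.579 0.064] [-0.   -0.37]
65 [0.578 0.053] [-0.03 -0.36]
70 [0.576 0.042] [-0.07 -0.36]
75 [0.573 0.031] [-0.1  -0.35]
80 [0.569 0.021] [-0.13 -0.34]
85 [0.564 0.011] [-0.16 -0.33]
90 [0.558 0.002] [-0.19 -0.32]
95 [ 0.552 -0.007] [-0.21 -0.3 ]
100 [ 0.545 -0.016] [-0.24 -0.28]
```

Pinched: width 11.9 mm at 15 N. Swinging the leaf in stages.

```bash
python3 -m handwheel '[{"delta_pos":[0.31,-0.22,0],"dr":[0,0,-5]},{"delta_pos":[0.29,-0.25,0],"dr":[0,0,-5]},{"delta_pos":[0.27,-0.27,0],"dr":[0,0,-5]},{"delta_pos":[0.24,-0.29,0],"dr":[0,0,-5]},{"delta_pos":[0.22,-0.31,0],"dr":[0,0,-5]},{"delta_pos":[0.19,-0.33,0],"dr":[0,0,-5]},{"delta_pos":[0,0,0],"dr":[0,0,0]},{"delta_pos":[0,0,0],"dr":[0,0,0]}]'
python3 - <<'E'
from h import *
shot("top","t3");s=get_state();print(s["force"],s["moment"])
E
```

```text
t: 5.2
eef_pos: [0.5639, 0.1229, 0.1733]
ee_rot: [3.135, 0.003, -0.726]
force: [-14.0, -5.3, 11.0]
width: 0.0118
gripper_force: 15.0
[-13.32170495  -4.55553879   9.27837945] [-1.81886059  4.43338786 -0.07374044]
```

View pics/t3.png

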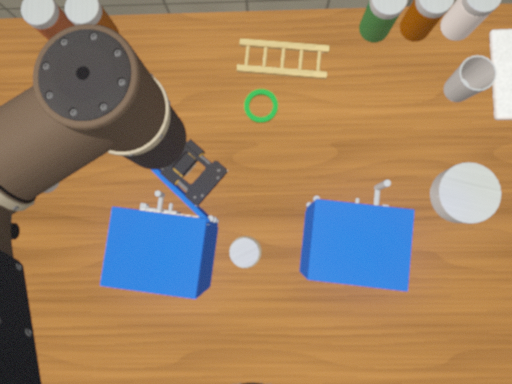

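The leaf is opening (about 35°) and the bottom half's bars are still in place at (160,197). There is a mild radial pull, so the true hinge lies a bit nearer the robot. I'll re-plan the arc.

Run:
```python
import numpy as np
h=np.array([.4451,.0701]);p=np.array([.5669,.1253])
for i in range(1,14):
    b=np.radians(23.96-5*i);c=h+.13*np.array([np.cos(b),np.sin(b)])
    print(i,c.round(4),((c-p)/.03).round(2));p=c
```

```text
1 [0.568  0.1123] [ 0.04 -0.43]
2 [0.5713 0.1015] [ 0.11 -0.36]
3 [0.5735 0.0903] [ 0.08 -0.37]
4 [0.5748 0.0791] [ 0.04 -0.38]
5 [0.5751 0.0677] [ 0.01 -0.38]
6 [0.5744 0.0564] [-0.02 -0.38]
7 [0.5727 0.0452] [-0.06 -0.37]
8 [0.57   0.0342] [-0.09 -0.37]
9 [0.5664 0.0234] [-0.12 -0.36]
10 [0.5619 0.013 ] [-0.15 -0.35]
11 [0.5565 0.0031] [-0.18 -0.33]
12 [ 0.5502 -0.0064] [-0.21 -0.32]
13 [ 0.5432 -0.0153] [-0.24 -0.3 ]
```

```bash
python3 -m handwheel '[{"delta_pos":[0.04,-0.43,0],"dr":[0,0,-5]},{"delta_pos":[0.11,-0.36,0],"dr":[0,0,-5]},{"delta_pos":[0.08,-0.37,0],"dr":[0,0,-5]},{"delta_pos":[0.04,-0.38,0],"dr":[0,0,-5]},{"delta_pos":[0.01,-0.38,0],"dr":[0,0,-5]},{"delta_pos":[-0.02,-0.38,0],"dr":[0,0,-5]},{"delta_pos":[0,0,0],"dr":[0,0,0]},{"delta_pos":[0,0,0],"dr":[0,0,0]}]'
```

```text
t: 6.05
eef_pos: [0.5738, 0.0562, 0.1734]
ee_rot: [3.14, 0.001, -1.247]
force: [-6.3, 0.4, 5.0]
width: 0.0117
gripper_force: 15.0
```

```bash
python3 -m handwheel '[{"delta_pos":[-0.1,-0.37,0],"dr":[0,0,-5]},{"delta_pos":[-0.09,-0.37,0],"dr":[0,0,-5]},{"delta_pos":[-0.12,-0.36,0],"dr":[0,0,-5]},{"delta_pos":[-0.15,-0.35,0],"dr":[0,0,-5]},{"delta_pos":[-0.18,-0.33,0],"dr":[0,0,-5]},{"delta_pos":[-0.21,-0.32,0],"dr":[0,0,-5]},{"delta_pos":[-0.24,-0.30,0],"dr":[0,0,-5]},{"delta_pos":[0,0,0],"dr":[0,0,0]},{"delta_pos":[0,0,0],"dr":[0,0,0]},{"delta_pos":[0,0,0],"dr":[0,0,0]}]'
python3 - <<'E'
from h import *
shot("top","t4");shot("scene","s4");s=get_state();print(s["force"],s["q"].round(2))
E
```

```text
t: 7.05
eef_pos: [0.5421, -0.0148, 0.1735]
ee_rot: [3.141, 0.0, -1.856]
force: [-3.4, 3.6, 1.0]
width: 0.0117
gripper_force: 15.0
[-4.13342848  3.88659134  0.48218917] [ 0.33  0.2  -0.38 -0.   -0.99 -0.62]
```

View pics/t4.png

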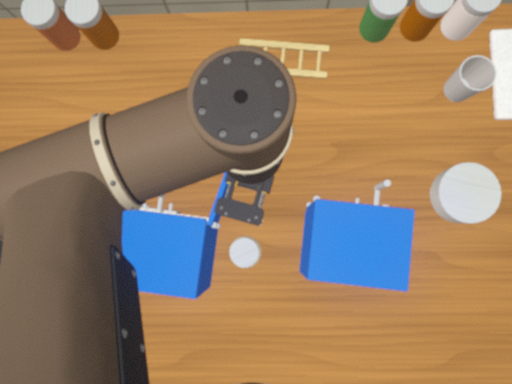

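The leaf runs from (216,222) to (227,178), about 8–10° past square, as intended. I'll release, then rise straight up.

```bash
python3 -m handwheel '[{"delta_pos":[0,0,0],"dr":[0,0,0]},{"delta_pos":[0,0,0],"dr":[0,0,0]},{"delta_pos":[0,0,0],"dr":[0,0,0]},{"delta_pos":[0,0,0],"dr":[0,0,0]},{"delta_pos":[0,0,0],"dr":[0,0,0]}]' 0.2
python3 -m handwheel '[{"delta_pos":[0,0,0.4],"dr":[0,0,0]},{"delta_pos":[0,0,0.6],"dr":[0,0,0]},{"delta_pos":[0,0,0.8],"dr":[0,0,0]},{"delta_pos":[0,0,0.9],"dr":[0,0,0]},{"delta_pos":[0,0,0.9],"dr":[0,0,0]},{"delta_pos":[0,0,0.9],"dr":[0,0,0]},{"delta_pos":[0,0,0],"dr":[0,0,0]}]'
```

```text
t: 7.65
eef_pos: [0.5422, -0.0156, 0.1736]
ee_rot: [-3.141, -0.0, -1.858]
force: [-0.1, -0.0, 0.1]
width: 0.0348
gripper_force: 0.0
t: 8.35
eef_pos: [0.5439, -0.0156, 0.3138]
ee_rot: [-3.135, 0.003, -1.858]
force: [-0.2, 0.3, 0.2]
width: 0.0351
gripper_force: 0.0
```

Clear. I'll move right (−y) so the cameras can see, then check.

```bash
python3 -m handwheel '[{"delta_pos":[0,-0.9,0],"dr":[0,0,0]},{"delta_pos":[0,-0.9,0],"dr":[0,0,0]},{"delta_pos":[0,-0.9,0],"dr":[0,0,0]},{"delta_pos":[0,-0.9,0],"dr":[0,0,0]},{"delta_pos":[0,-0.9,0],"dr":[0,0,0]},{"delta_pos":[0,-0.9,0],"dr":[0,0,0]},{"delta_pos":[0,-0.9,0],"dr":[0,0,0]},{"delta_pos":[0,-0.9,0],"dr":[0,0,0]},{"delta_pos":[0,0,0],"dr":[0,0,0]}]'
python3 - <<'E'
from h import *
g=[]
for c in("top","scene"):
    k,im=shot(c,c+"5"); g.append(im)
    m=mark_of(c,"top_grip")
    for r in m[:2]:
        p=atz(k,r["location"],.168);d=p[:2]-[.4451,.0701];print(c,r,p,np.hypot(*d),"turned",54.1-np.degrees(np.arctan2(d[1],d[0])))
a=cv2.resize(g[0][140:310,80:280],(400,340));b=cv2.resize(g[1][140:310,240:440],(400,340))
cv2.imwrite("pics/chk5.png",np.hstack([a,b]))
E
```

```text
t: 9.25
eef_pos: [0.5417, -0.234, 0.3086]
ee_rot: [3.141, -0.001, -1.861]
force: [0.3, 0.0, -0.6]
width: 0.0353
gripper_force: 0.0
scene {'location': [223.2, 196.5], 'conf': 0.94} [ 0.54243448 -0.01731993  0.168     ] 0.13082906482569645 turned 96.02825974242312
```

View pics/chk5.png

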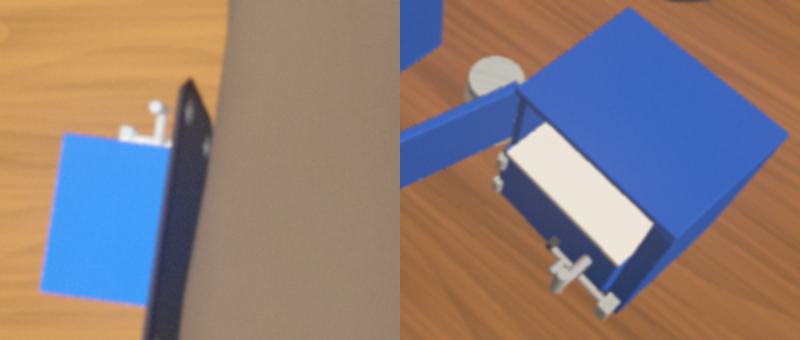

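The scene crop shows the top leaf standing open on the left. The bottom half is still flush, with its bolt in the keeper at about (607,305). The total opening is about 100°, and the robot is clear.

```bash
python3 -c "
from station import *
print(job_done())"
```

```text
the job is handed in; nothing more can be done
None
```

The split box's top half stands open at about 100°, the bottom half is still shut and bolted, the arm is clear of everything, and the job was handed in about 9.5 s into the 35 s allowed.

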